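# Put the wide chisel away and latch the till tray

## Task

Put the wide chisel away: lay it down gently, lengthwise, in the open tray of the tool till, then press the tray in until its push-push catch takes hold, and let go. Press only as hard as the catch needs, never ram the tray against its stop, and make sure that it stays in once you let go; leave the other tools where they are.

Things in the scene. Friction and masses are not known exactly. Their poses are not given: they have to be found in the camera images.
- till: The tool till: a low wooden box standing fixed on the worktop, 120 deep (x) x 320 wide (y) x 72 mm high, open at its front. Origin: centre of its underside; +x points into the box, the way the tray is pressed in; its front face is at x = -60 mm, its top at z = +72 mm.
- tray (a joint): How far the till's spring-loaded tray is pushed in along the till's +x, m: 0 = fully out (start). Latched, it rests between 0.072 and 0.089; the catch sits in slotted holes, its setting is unknown. Pushed 4 to 5 mm deeper than that rest and let go, it latches; not far enough, and it slides out again by itself. Once latched, another push of over 5 mm sets it free.
- tray_push (a point): Centre of the outer face of the tray's front board (296 wide, 12 thick, from z = 13 to 59 mm over the worktop); till's axes. Press here: 3 N at first, 5 to 9 N up to the catch, then a rubber buffer (15 N per mm) 5 mm beyond the latched rest: 12 to 18 N is a good press, over 30 N is ramming it. Latched, it stands 13 to 29 mm proud of the till's front.
- tray_floor (a point): Point on the tray's cork-lined inner floor, 23.5 mm over the worktop, mid-width, moving with the tray; till's axes. Inside, the tray is 284 mm long (y); walls 5 mm thick, 31 mm high. Fully out, the part open from above runs from the front board's inner side (42 mm before this point, -x) to the till's front face (47 mm behind it).
- chisel_grip (a point): The wide chisel: 265 mm long, bare wooden handle 120 long, 28 wide, 30 mm high, steel blade 24 mm wide; about 0.14 kg; lies flat. This point is in the handle on the centre line, 15 mm over its underside, 50 mm from mid-length: a good place to grip across. +y runs along the chisel to the handle's end (82 mm on; the blade's edge is 182 mm the other way), z up.
- narrow_grip (a point): The narrow chisel, to be left alone: the same length and handle size, but a blade only 12 mm wide and a lacquered, not bare, handle. Same point and axes as for the wide one. The two lie side by side, either one on the left.
- tape_measure: Steel tape measure, 36 x 78 x 63 mm, a bystander. Origin: centre of its underside.
- block_plane: Block plane, 46 x 155 x 58 mm, a bystander. Origin: centre of its underside.

How it is judged:
On the way, in this order (a step that is already met when the one before it is completed fails the run):
1. the wide chisel lies lengthwise in the tray, down on its floor, let go, with the tray still out (z of chisel_grip in the frame of tray_floor between 0.004 and 0.022 m and x of chisel_grip in the frame of tray_floor between -0.05 and 0.06 m and y of chisel_grip in the frame of tray_floor between -0.09 and 0.09 m and angle between the y axis of chisel_grip and the y axis of tray_floor, either way round below 0.25 rad and contact force between the fingers and wide_chisel below 0.05 N and linear speed of wide_chisel below 0.03 m/s and value of joint tray below 0.03 m), for 0.2 s.
2. the tray is pressed in by more than 68 mm and stays there with nothing touching it (value of joint tray above 0.068 m and contact force between each of the arm, the fingers and tray below 0.05 N), for 0.3 s.
At the end, for the whole second after the job is handed in: The tray is latched (joint between 0.068 and 0.092, at rest, nothing touching it), and the wide chisel lies at rest inside it on its floor, lengthwise within 0.25 rad (all of step 2 and value of joint tray below 0.092 m and velocity of joint tray between -0.005 and 0.005 m/s and z of chisel_grip in the frame of tray_floor between 0.004 and 0.022 m and x of chisel_grip in the frame of tray_floor between -0.05 and 0.06 m and y of chisel_grip in the frame of tray_floor between -0.09 and 0.09 m and angle between the y axis of chisel_grip and the y axis of tray_floor, either way round below 0.25 rad and contact force between the fingers and wide_chisel below 0.05 N and linear speed of wide_chisel below 0.01 m/s).
It fails at once if the robot presses on the tray with more than 30 N (contact force between any of the fingers, the arm and tray above 30 N).
It fails at once if the wide chisel is dropped into the tray (over 0.7 m/s there) or forced down in it (over 60 N) (contact force between wide_chisel and tray above 60 N or (linear speed of wide_chisel above 0.7 m/s and z of chisel_grip in the frame of tray_floor below 0.045 m and horizontal distance between chisel_grip and tray_floor below 0.12 m)).
It fails at once if another tool is moved by more than 20 mm (distance of any of narrow_grip, tape_measure, block_plane from where it was at the start of the episode above 0.02 m).
It also fails if it takes over 58 s, if anything falls off the work surface, if the arm or the gripper's body presses on something with over 40 N, if the wrist force passes 120 N, or if a joint passes its speed limit or range.

## Robot

A 6-joint arm with a two-finger parallel gripper is mounted at the origin on the work surface; the furniture and walls round the work are solid. World frame = base frame: x ahead of the robot, y to its left, z up, the work surface at z = 0. Lengths are in m, angles in rad, forces in N, time in s.
With the tool pointing down it reaches from about 0.25 to 0.725 m from the base axis. Payload 9.7 kg.
Tool frame: the origin (TCP) lies midway between the tips of the shut fingers; the grasp point (between the pads) lies 19 mm behind it; z points along the fingers, y is the line along which they close (so a half turn about z gives the same grasp; the last joint's range is limited). The gripper opens to 85 mm and grips with 20 to 120 N. Pads are 22 mm wide; open, the fingers measure 114 mm over their backs; the gripper's body (76 mm by 85 mm) begins 54 mm behind the grasp point. The pads swing forward as they close: fully open they stand 13 mm farther back than shut.
Start: joints at [1.124, 0.087, 0.176, 1.66, 0, 1.571], TCP at [0.238, 0.496, 0.207] pointing down, gripper open.
Joint ranges: [-3.13, 3.13], [-0.85, 1.81], [-1.15, 1.24], [-2.2, 2.28], [-1.44, 1.52], [-3.14, 3.14]. Speed limits (rad/s): [2.22, 2.22, 2.57, 3.14, 3.14, 3.14].

## Interface

Orientations are given as [roll, pitch, yaw] about the fixed x, y, z axes, in that order (R = Rz(yaw) Ry(pitch) Rx(roll)).
In Python, from workcell import * gives the robot as it stands. Calls block until the motion is done:
- goto(position, orientation): joint-space move of the TCP to a pose.
- line_to(position, rotation=None, feed=0.15, threshold=None): straight line of the TCP; rotation=None keeps the orientation; feed is the mean speed in m/s. With threshold (N) it stops when the force on the tool has changed by that much, and returns True; else False.
- set_joints(angles): joint-space move.
- set_gripper(opening, grip_force=None): finger opening in m; grip_force is the grip in N (None keeps the last); returns when the fingers have stopped.
- sleep(seconds).
- solve_ik(position, orientation): joint angles nearest the present ones, or None.
- state(): the state.
- get_image(name): name is "scene" or "side" or "wrist"; returns the picture (480x640x3 uint8, red, green, blue); there is no depth.
- calibration(name): a dict with "vertical_fov" (degrees; the focal length in pixels is half the picture's height over the tangent of half this angle, whatever the lens; pixels are square), "cx", "cy" (the principal point, pixels), "k1" (the pictures are not rectified: a ray, as slopes to the right and down, at radius r is drawn at 1 + k1 r^2 times it, then the intrinsics apply), "cam_to_world" (4x4, takes a point from camera to world coordinates). Camera axes: x right, y down, z forward; pixel columns grow to the right and rows downward; lengths in m; the calibration is good to about 2 mm. A picture is of the moment at which its call begins: read the wrist's pose just before it. calibration takes no time and is no camera call; for the wrist camera it gives the pose at the moment of the call.
A pose or a line that the arm cannot do raises Unreachable and nothing moves.
- sign_off(): hands the job in; it is judged then, once.
Trained networks look in the newest picture that a camera, given by its name, has taken for a name from the list of things; names that differ only in an ending like _2 or _b are one class to them, and where a whole thing is asked for, a point or a joint stands for the part that bears it (a point fixed in the world has none). Each returns a list of dicts, best first, with "p" (0 to 1); they miss things now and then, are a little off and sometimes report something else, mostly with a low value. They report only what shows in the picture. A call takes as long as a camera call.
- recognise(camera, target): "xyz" ([x, y, z] in m, in world coordinates, good to about 4 mm: the middle of the surface that is visible of it).
- silhouettes(camera, target): "region" (480x640 bool, what is visible of it).
- landmark_of(camera, target): "xyz" ([x, y, z] in m, in world coordinates, good to about 4 mm: a listed point, or the origin of a listed thing).
The state is a dict: "t": time; "joint_positions": joint angles; "qvel": joint speeds; "tau": joint torques, N m; "tool_pos": TCP position; "tool_rot": TCP orientation; "ft_force": force on the tool from outside, world axes, zero at the start; "ft_torque": the same for the moment, N m; "gripper_width": finger opening in m; "grasp_force": force on a finger pad.
Only numpy, scipy, OpenCV 4.12 (cv2) and the standard library are available. Lean on these libraries where they do the work, as an engineer would, in place of code of your own. Each camera call takes 0.05 s, during which the arm holds its last target. There are 200 camera calls.

## Working session

There is one attempt and no reset: what is moved stays moved. The work goes in short steps, each a Python script; the robot and the scene stay as the last script left them, time stands still between calls to the robot, and variables do not carry over. Pictures are saved under pics/ and viewed, at most 10 in all, crops included, and the job is handed in when it is done.

```bash
mkdir -p pics; python3 - <<'E'
from workcell import *
import cv2, numpy as np
for c in ["scene","side"]:
    im=get_image(c); cv2.imwrite(f"pics/{c}1.png",im[:,:,::-1])
    for n in ["till","tray_push","tray_floor","chisel_grip","narrow_grip","tape_measure","block_plane"]:
        print(c,n,[(np.round(d["xyz"],3).tolist(),round(d["p"],2)) for d in landmark_of(c,n)[:3]])
s=state();print(s["t"],s["tool_rot"],s["ft_force"])
E
```

```text
scene till []
scene tray_push [([0.331, -0.248, 0.04], 0.83)]
scene tray_floor [([0.382, -0.265, 0.023], 0.98)]
scene chisel_grip [([0.462, 0.132, 0.015], 0.62)]
scene narrow_grip [([0.48, -0.002, 0.014], 0.94)]
scene tape_measure [([0.55, -0.076, 0.001], 0.59)]
scene block_plane [([0.509, 0.229, 0.002], 0.62)]
side till [([0.483, -0.3, -0.001], 0.68)]
side tray_push [([0.329, -0.246, 0.04], 0.74), ([0.549, -0.079, 0.002], 0.28)]
side tray_floor [([0.378, -0.262, 0.025], 0.71)]
side chisel_grip [([0.466, 0.132, 0.014], 0.9)]
side narrow_grip [([0.478, 0.004, 0.011], 0.97)]
side tape_measure [([0.545, -0.079, 0.002], 0.73)]
side block_plane [([0.507, 0.226, 0.005], 0.59), ([0.485, -0.301, -0.002], 0.18)]
0.8 [ 3.14154982e+00 -1.79273654e-06  2.69475229e+00] [-0.53016875  0.64988565  0.18169507]
```

View pics/scene1.png

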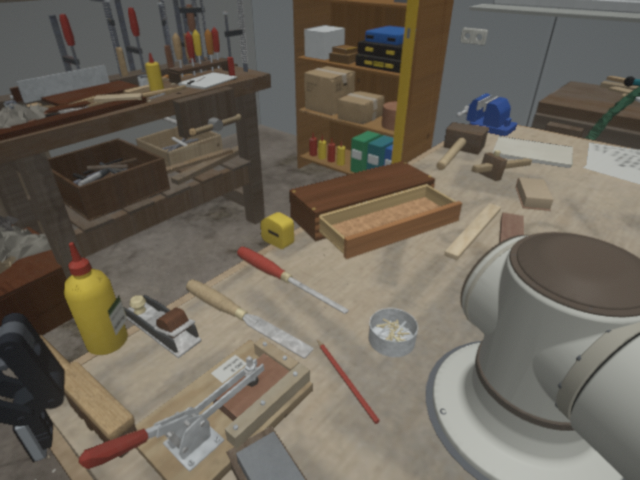

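View pics/side1.png

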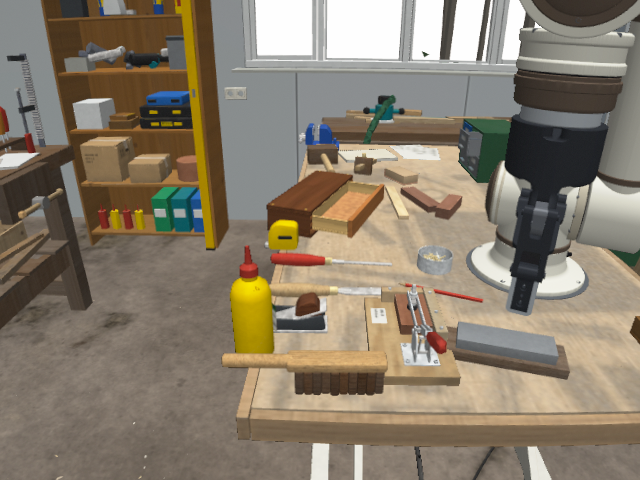

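The scene camera shows the bare-handled wide chisel running from (190,285) to (310,350), handle away from the robot. The red narrow chisel is at (240,250)–(345,310), and the open tray is around (390,220). Next I'll take closer wrist views.

```bash
cat > h.py <<'E'
from workcell import *
import cv2, numpy as np
def toplane(px,cal,z):
    f=240/np.tan(np.radians(cal["vertical_fov"])/2)
    d=(np.asarray(px,float)-[cal["cx"],cal["cy"]])/f
    u=d.copy()
    for _ in range(20): u=d/(1+cal["k1"]*(u**2).sum(1,keepdims=True))
    T=np.asarray(cal["cam_to_world"]); r=np.c_[u,np.ones(len(u))]@T[:3,:3].T; o=T[:3,3]
    return o+r*((z-o[2])/r[:,2])[:,None]
def reg(cam,cal,name,z):
    L=silhouettes(cam,name)
    if not L: return None,0
    ys,xs=np.nonzero(L[0]["region"]); return toplane(np.c_[xs,ys],cal,z)[:,:2],L[0]["p"]
E
python3 - <<'E'
from h import *
P=np.pi
for k,(pos,yaw,names) in enumerate([((0.36,0.13,0.33),0,["chisel_grip","narrow_grip"]),((0.36,-0.24,0.36),1.24,["tray_push","tray_floor","till"])]):
    goto(pos,[P,0,yaw]); sleep(0.3)
    cal=calibration("wrist"); im=get_image("wrist"); cv2.imwrite(f"pics/w{k}.png",im[:,:,::-1])
    print(np.round(cal["cam_to_world"],3).tolist(),state()["joint_positions"])
    for n in names:
        print(n,[(np.round(d["xyz"],4).tolist(),round(d["p"],2)) for d in landmark_of("wrist",n)[:2]])
        q,p=reg("wrist",cal,n,0.015 if k==0 else 0.057)
        if q is not None:
            r=cv2.minAreaRect(q.astype(np.float32)*1000); print("  rect mm",np.round(cv2.boxPoints(r)).tolist(),p)
print(state()["t"])
E
```

```text
[[0.0, -0.955, -0.297, 0.436], [-1.0, -0.0, 0.0, 0.131], [-0.0, 0.297, -0.955, 0.497], [0.0, 0.0, 0.0, 1.0]] [ 3.46618768e-01 -2.19074250e-01  1.35185599e-01  1.92503544e+00
 -4.49383660e-06 -2.79501616e+00]
chisel_grip [([0.467, 0.1307, 0.0161], 0.87), ([0.5124, 0.2264, 0.0015], 0.27)]
  rect mm [[287.0, 130.0], [289.0, 102.0], [548.0, 127.0], [546.0, 154.0]] 0.94
narrow_grip [([0.4732, 0.0133, 0.0145], 0.72)]
  rect mm [[299.0, 21.0], [299.0, -6.0], [560.0, -4.0], [559.0, 24.0]] 0.76
[[0.946, -0.31, -0.097, 0.384], [-0.324, -0.903, -0.281, -0.168], [-0.0, 0.297, -0.955, 0.527], [0.0, 0.0, 0.0, 1.0]] [-5.87890122e-01 -7.45165139e-02  3.24811271e-01  1.97014155e+00
 -2.49321490e-05  1.31355007e+00]
tray_push [([0.3318, -0.2454, 0.0393], 0.78), ([0.479, -0.3044, -0.0047], 0.52)]
  rect mm [[280.0, -384.0], [377.0, -419.0], [478.0, -142.0], [380.0, -106.0]] 0.77
tray_floor [([0.3766, -0.2632, 0.0217], 0.9)]
  rect mm [[279.0, -383.0], [378.0, -419.0], [478.0, -142.0], [379.0, -106.0]] 0.59
till [([0.4795, -0.3013, -0.0065], 0.73)]
  rect mm [[272.0, -402.0], [488.0, -480.0], [600.0, -169.0], [384.0, -92.0]] 0.84
9.0417
```

```bash
python3 - <<'E'
from h import *
P=np.pi
o=[P,0,0.094-P]
set_gripper(0.06)
goto([0.467,0.132,0.15],o)
print(line_to([0.467,0.132,0.03],feed=0.12))
print(line_to([0.467,0.132,0.003],feed=0.04,threshold=4), state()["tool_pos"])
set_gripper(0.0,50)
s=state();print(s["gripper_width"],s["grasp_force"],s["ft_force"],s["tool_pos"])
line_to([0.467,0.132,0.2],feed=0.12)
s=state();print(s["gripper_width"],s["grasp_force"],s["ft_force"],s["ft_torque"],s["joint_positions"],s["t"])
cal=calibration("wrist");im=get_image("wrist");cv2.imwrite("pics/w2.png",im[:,:,::-1])
q,p=reg("wrist",cal,"chisel_grip",0.2)
if q is not None: print(p,cv2.boxPoints(cv2.minAreaRect(q.astype(np.float32)*1000)).round().tolist())
print(landmark_of("wrist","chisel_grip")[:1])
get_image("side");print(landmark_of("side","chisel_grip")[:1])
E
```

```text
False
False [0.46711089 0.13204503 0.00315725]
-8.889532441594811e-05 0.0 [ 0.87083486 -0.24989096 -0.53108757] [0.46702199 0.13199673 0.00302838]
-0.00012804607180489776 0.0 [0.27211403 0.49362015 0.10412395] [0.0254333  0.00227814 0.00472439] [ 2.75483720e-01 -6.96079512e-02  4.06866258e-03  1.64548994e+00
  4.55266023e-05  1.81463197e-01] 15.4
0.73 [[341.0, 128.0], [343.0, 114.0], [466.0, 126.0], [465.0, 140.0]]
[{'xyz': [0.468, 0.1303, 0.0177], 'p': 0.65}]
[{'xyz': [0.4642, 0.1326, 0.0136], 'p': 0.68}]
```

View pics/w2.png

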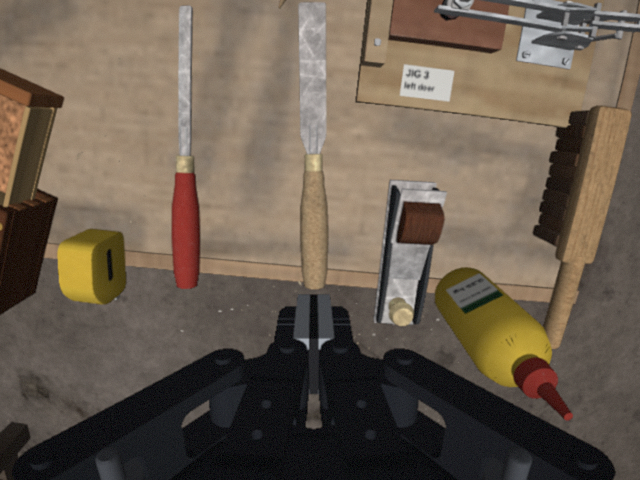

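The wrist picture shows the fingers at (314,320) shut and empty. The wide chisel is still on the table, with its handle from (314,155) to (314,288). I'll check its current location and look at the fingers while they're down around it.

```bash
python3 - <<'E'
from h import *
cal=calibration("wrist");get_image("wrist")
q,p=reg("wrist",cal,"chisel_grip",0.015)
print(p,cv2.boxPoints(cv2.minAreaRect(q.astype(np.float32)*1000)).round().tolist())
print(set_gripper(0.06), state()["gripper_width"])
line_to([0.467,0.132,0.03],feed=0.12)
print(state()["gripper_width"],state()["t"])
im=get_image("wrist");s=get_image("side")
a=cv2.resize(s[220:400,200:520],(640,360));b=cv2.resize(im,(320,240))
c=np.zeros((600,640,3),np.uint8);c[:360]=a;c[360:,:320]=b
cv2.imwrite("pics/c3.png",c[:,:,::-1])
E
```

```text
0.93 [[286.0, 128.0], [289.0, 100.0], [549.0, 128.0], [547.0, 155.0]]
False 0.0597283815086316
0.06004349457472733 17.9167
```

View pics/c3.png

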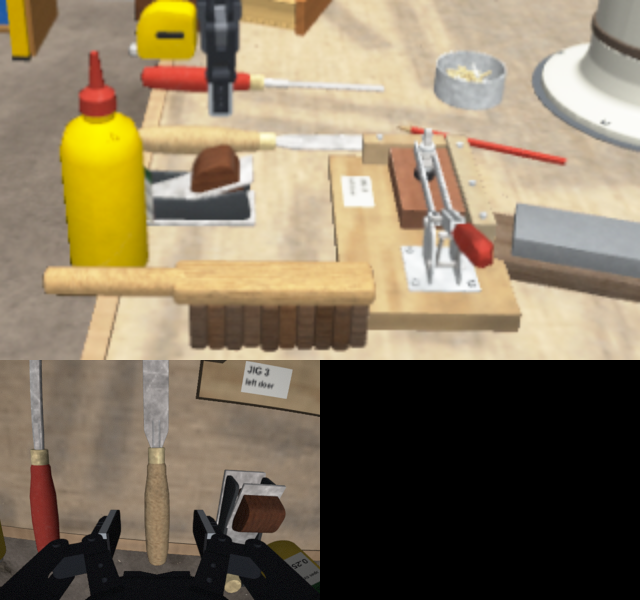

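```bash
python3 - <<'E'
from h import *
def proj(p,cal):
    f=240/np.tan(np.radians(cal["vertical_fov"])/2);T=np.linalg.inv(np.asarray(cal["cam_to_world"]))
    c=T[:3,:3]@np.asarray(p,float)+T[:3,3];u=c[:2]/c[2];return (u*(1+cal["k1"]*(u@u))*f+[cal["cx"],cal["cy"]]).round(1)
cs=calibration("side");cc=calibration("wrist")
s=state();print(s["tool_pos"],s["tool_rot"])
for p in [s["tool_pos"],[.467,.162,.04],[.467,.102,.04],[.467,.132,.03],[.549,.14,.015]]: print(proj(p,cs),proj(p,cc))
line_to([0.467,0.132,0.003],feed=0.05,threshold=4)
for w in [0.045,0.03,0.02,0]:
    set_gripper(w,40); s=state(); print(w,s["gripper_width"],s["grasp_force"],s["ft_force"],s["t"])
    if w==0.03:
        a=get_image("wrist")
    if s["gripper_width"]>w+.004: break
b=get_image("wrist"); c=get_image("side")
im=np.vstack([cv2.resize(a[:, :],(400,300)),cv2.resize(b,(400,300))]); im=np.hstack([im,np.vstack([cv2.resize(c[240:360,240:400],(400,300)),im[:300]*0])])
cv2.imwrite("pics/c4.png",im[:,:,::-1])
E
```

```text
[0.46738878 0.13212538 0.0306121 ] [ 3.14139653e+00  1.00262663e-03 -3.04756223e+00]
[309.8 281.2] [312.  290.3]
[309.  285.1] [375.7 303.3]
[310.9 269.2] [247.1 292.3]
[310.  281.5] [311.8 289. ]
[266.9 289.5] [312.5 403.9]
0.045 0.04483305430405575 0.0 [0.43613997 0.14176622 0.25724667] 19.0083
0.03 0.03011374725000412 0.0 [ 0.68342941 -0.17615513 -0.38213067] 19.3083
0.02 0.019968509990910654 0.0 [ 0.22105084 -0.37130917 -0.48857976] 19.6167
0 -0.00012980826641596297 0.0 [ 0.52283063 -0.13934114  0.41022513] 19.95
```

View pics/c4.png

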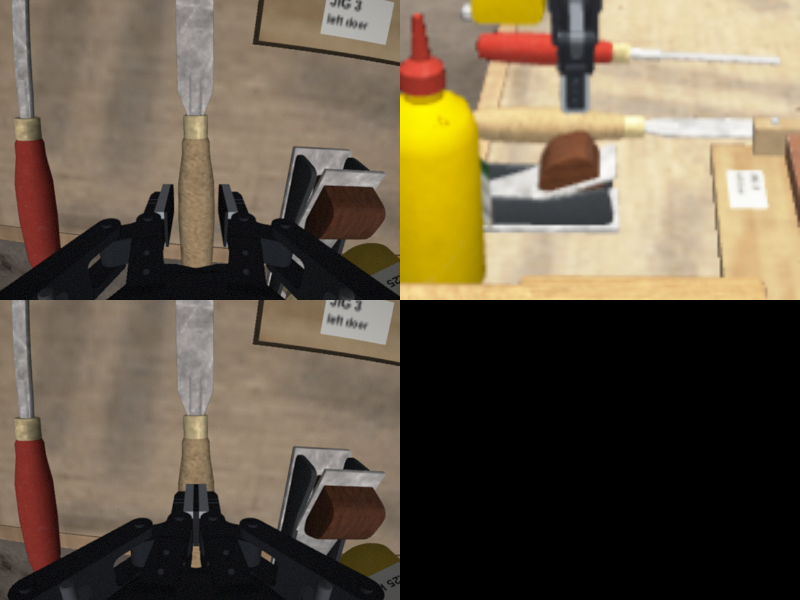

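The upper-left view (opening 30 mm) shows the pads either side of the handle, but the lower-left view shows them shut above it. In the side crop the tip is at original pixel (310,283), so it's about 25 mm up.

```bash
python3 - <<'E'
from h import *
def proj(p,cal):
    f=240/np.tan(np.radians(cal["vertical_fov"])/2);T=np.linalg.inv(np.asarray(cal["cam_to_world"]))
    c=T[:3,:3]@np.asarray(p,float)+T[:3,3];u=c[:2]/c[2];return (u*(1+cal["k1"]*(u@u))*f+[cal["cx"],cal["cy"]]).round(1)
s=state();print(s["tool_pos"],s["joint_positions"],s["tau"])
cs=calibration("side")
for z in (0,.015,.03,.045): print(z,proj([.467,.132,z],cs))
set_gripper(0.06)
print(line_to([0.467,0.132,0.003],feed=0.05)); print(state()["tool_pos"],state()["ft_force"])
c=get_image("side");w=get_image("wrist")
im=np.hstack([cv2.resize(c[230:350,230:390],(400,300)),cv2.resize(w,(400,300))])
cv2.imwrite("pics/c5.png",im[:,:,::-1]); print(state()["t"])
E
```

```text
[0.46702005 0.13199409 0.00302149] [ 2.75434676e-01 -4.78038631e-02 -3.55455248e-01  1.26310877e+00
  1.81421499e-05  1.81514439e-01] [ 1.06996140e-03 -4.27151763e+01  4.57426286e+01  1.75487290e-03
 -1.40252637e-04  6.53797059e-06]
0 [310.2 294.9]
0.015 [310.1 288.2]
0.03 [310.  281.5]
0.045 [310.  274.6]
False
[0.4670055 0.1320113 0.0029859] [-0.47888008 -0.92552594 -0.25357627]
21.0
```

View pics/c5.png

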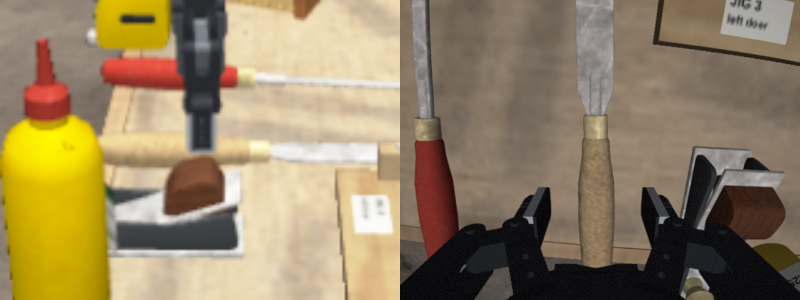

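In the side crop the open fingertip is at original row ≈291. That means it sits about 25 mm higher than the reported TCP, so the true tips stand above the worktop. I'll feel for the table by force.

```bash
python3 - <<'E'
from h import *
set_gripper(0.042)
hit=line_to([0.467,0.132,-0.035],feed=0.03,threshold=3)
s=state();z=s["tool_pos"][2];print(hit,z,s["ft_force"],s["t"])
if hit:
    line_to([0.467,0.132,z+0.006],feed=0.05)
    set_gripper(0.0,50); s=state();print(s["gripper_width"],s["grasp_force"],s["ft_force"],s["tool_pos"])
E
```

```text
True -0.026329585735161386 [-1.49099961 -0.68280728  6.1514103 ] 22.2333
0.02429490260760295 48.88826100155711 [-1.02588311 -1.15775856  2.61385391] [ 0.46699638  0.13192504 -0.0202553 ]
```

```bash
python3 - <<'E'
from h import *
P=np.pi
line_to([0.467,0.132,0.13],feed=0.12)
s=state();print(s["gripper_width"],s["grasp_force"],s["ft_force"],s["ft_torque"])
goto([0.3994,-0.2179,0.12],[P,0,1.224-P]); sleep(.2)
s=state();print(s["gripper_width"],s["tool_pos"],s["t"])
cal=calibration("wrist");w=get_image("wrist");c=get_image("scene")
zc=0.12+0.020+0.015
for n,z in [("chisel_grip",zc),("tray_floor",.057)]:
    q,p=reg("wrist",cal,n,z)
    if q is not None: print(n,p,cv2.boxPoints(cv2.minAreaRect(q.astype(np.float32)*1000)).round().tolist())
im=np.vstack([cv2.resize(w,(560,300)),cv2.resize(c[100:340,180:560],(560,300))])
cv2.imwrite("pics/c6.png",im[:,:,::-1]); print(landmark_of("scene","chisel_grip")[:1])
E
```

```text
0.02425418293098733 49.07308207824826 [ 0.7706856  -0.17874499 -1.63619111] [0.02076935 0.03061544 0.02749414]
0.024500208272582775 [ 0.39963378 -0.21750205  0.11996497] 26.0667
chisel_grip 0.67 [[347.0, -321.0], [373.0, -330.0], [430.0, -173.0], [404.0, -163.0]]
tray_floor 0.57 [[297.0, -334.0], [394.0, -370.0], [467.0, -172.0], [369.0, -137.0]]
[{'xyz': [0.3979, -0.2194, 0.1546], 'p': 0.86}]
```

View pics/c6.png

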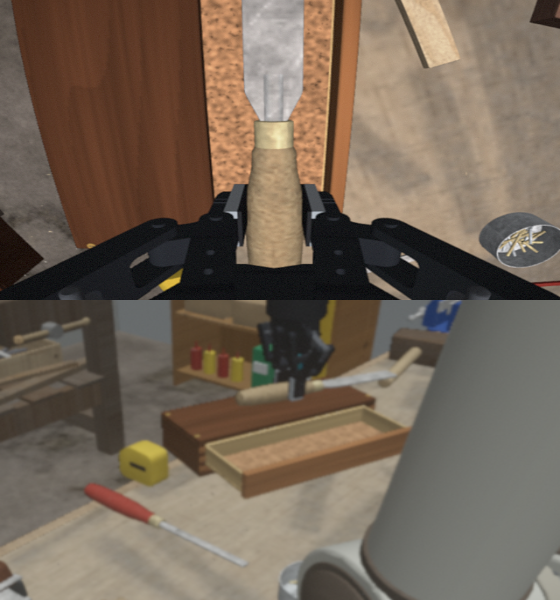

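The wrist view shows the chisel parallel to the tray and centred over it, and the scene view shows it level. I'll lower it now.

```bash
python3 - <<'E'
from h import *
p=[0.3994,-0.2179]
line_to(p+[0.03],feed=0.1)
hit=line_to(p+[0.0],feed=0.03,threshold=2.5)
s=state();print(hit,s["tool_pos"],s["ft_force"],s["t"])
if hit and s["tool_pos"][2]<0.012:
    set_gripper(0.040); sleep(.1); s=state();print(s["ft_force"],s["gripper_width"])
    line_to(p+[0.14],feed=0.12)
    sleep(.2); c=get_image("scene"); print([landmark_of("scene",n)[:1] for n in ("chisel_grip","tray_floor","tray_push")],state()["t"])
    w=get_image("wrist")
    im=np.vstack([cv2.resize(w,(560,300)),cv2.resize(c[100:340,180:560],(560,300))])
    cv2.imwrite("pics/c7.png",im[:,:,::-1])
E
```

```text
True [ 0.39921805 -0.21777293  0.00321178] [0.53448699 0.15159107 4.13364417] 28.1917
[-0.1451657   0.57385968 -0.17965453] 0.040201205120615695
[[], [{'xyz': [0.3799, -0.2638, 0.0243], 'p': 0.86}], [{'xyz': [0.3318, -0.247, 0.0372], 'p': 0.97}]] 30.2833
```

View pics/c7.png

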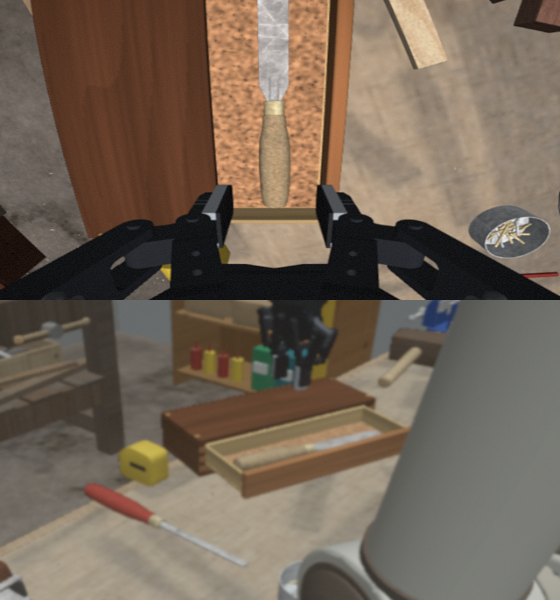

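The chisel lies flat and lengthwise on the cork, released. Next I'll press the tray with shut fingers, slowly near the end and stopping on force.

```bash
python3 - <<'E'
from h import *
P=np.pi
x=np.array([np.cos(-.347),np.sin(-.347),0]); face=np.array([0.3312,-0.2465,0.006])
at=lambda d,z=0: list(face+x*(d-0.011)+[0,0,z])
set_gripper(0.0,40)
goto(at(-.015,.12),[P,0,-.347+P])
line_to(at(-.015),feed=0.1); sleep(.2)
f0=state()["ft_force"]
F=lambda: -(np.array(state()["ft_force"])-f0)@x
h=line_to(at(0.02),feed=0.03,threshold=9); print(h,F(),state()["tool_pos"])
if not h:
    h=line_to(at(0.064),feed=0.04,threshold=10); sleep(.1); f=F(); print(h,f,state()["t"])
    if not h:
        h=line_to(at(0.102),feed=0.008,threshold=13.5-f)
        s=state();print(h,F(),(np.array(s["tool_pos"])-face)@x+.011,s["t"]); sleep(.05);print(F())
E
```

```text
False 3.0143853037972623 [ 0.33962918 -0.24958684  0.00599856]
False 5.619413338597383 36.2917
True 6.050283105068175 0.07842386597009984 38.5917
5.244038265965365
```

```bash
python3 - <<'E'
from h import *
x=np.array([np.cos(-.347),np.sin(-.347),0]); face=np.array([0.3312,-0.2465,0.006])
at=lambda d,z=0: list(face+x*(d-0.011)+[0,0,z])
D=lambda: (np.array(state()["tool_pos"])-face)@x+.011
F=lambda: -np.array(state()["ft_force"])@x
sleep(.1);print(D(),F())
for _ in range(4):
    f=np.mean([F() for _ in range(3)])
    h=line_to(at(0.102),feed=0.007,threshold=max(13.5-f,5)); a=F(); sleep(.1)
    print(h,a,F(),D(),state()["t"])
    if F()>10 or not h: break
E
```

```text
0.07825337921470644 5.258686009109241
True 5.917796687376135 5.610717156345528 0.07807317677928288 39.7667
True 5.543696087770399 5.607172175465399 0.07778113590498234 40.7833
True 5.410928518930741 5.7081462635712 0.07752393195814233 41.8167
True 4.963851033846849 5.185669371323717 0.07728000914462252 42.8583
```

```bash
python3 - <<'E'
from h import *
s=state();print(s["ft_force"],s["ft_torque"],s["tool_pos"],s["tool_rot"],s["tau"],s["gripper_width"])
w=get_image("wrist");c=get_image("scene")
im=np.vstack([cv2.resize(w,(560,300)),cv2.resize(c[100:340,180:560],(560,300))])
cv2.imwrite("pics/c8.png",im[:,:,::-1])
print([landmark_of("scene",n)[:1] for n in ("tray_floor","tray_push")])
E
```

```text
[-4.71448742  2.21178192  4.43384815] [0.24552819 0.86812221 0.02786121] [ 0.39362982 -0.26876307  0.00357313] [ 3.14126839 -0.02442212  2.79271671] [ 7.68188965e-01 -4.13195515e+01  4.60265851e+01 -1.64627653e+00
  3.72676319e-01 -2.23169809e-03] 5.304713351537692e-05
[[], [{'xyz': [0.4076, -0.2765, 0.0405], 'p': 0.65}]]
```

View pics/c8.png

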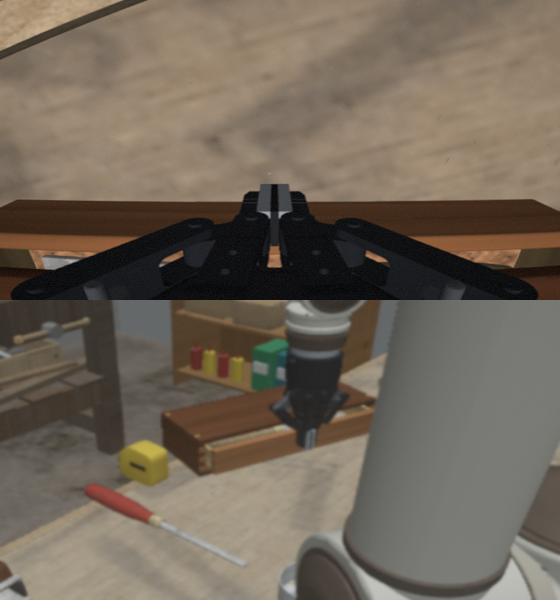

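The scene view shows the tray mostly in, with the gripper body low over the till's top edge. The tool has tilted by 0.024 rad and carries +4.4 N in z, so the body is fouling the till. I'll slide up along the board, straighten the tool and press on.

```bash
python3 - <<'E'
from h import *
P=np.pi
x=np.array([np.cos(-.347),np.sin(-.347),0]); face=np.array([0.3312,-0.2465,0.006])
at=lambda d,z=0: list(face+x*(d-0.011)+[0,0,z])
D=lambda: (np.array(state()["tool_pos"])-face)@x+.011
F=lambda: -np.array(state()["ft_force"])@x
line_to(at(0.076,.016),[P,0,-.347+P],feed=0.04); sleep(.15)
s=state();print(s["ft_force"],s["ft_torque"],s["tool_pos"],s["tool_rot"],F(),D())
f=np.mean([F() for _ in range(3)])
if f>2.5 and abs(s["ft_force"][2])<3:
    h=line_to(at(0.102,.016),feed=0.007,threshold=13.5-f); a=F(); sleep(.1)
    s=state();print(h,a,F(),D(),s["ft_force"],s["tool_rot"],s["t"])
E
```

```text
[-1.28923773  0.63302301 -0.19028542] [ 0.03601494 -0.0003825  -0.00957321] [ 0.39238538 -0.26859594  0.02185968] [ 3.14151296e+00 -4.64459737e-05  2.79461744e+00] 1.4276728205243152 0.07605290203370763
```

```bash
python3 - <<'E'
from h import *
x=np.array([np.cos(-.347),np.sin(-.347),0]); face=np.array([0.3312,-0.2465,0.006])
at=lambda d,z=0: list(face+x*(d-0.011)+[0,0,z])
D=lambda: (np.array(state()["tool_pos"])-face)@x+.011
for d in (.073,.068,.060):
    line_to(at(d,.016),feed=0.05); sleep(.1); s=state(); print(d,D(),s["ft_force"],s["ft_torque"])
c=get_image("scene"); d=landmark_of("scene","tray_push")[:1]; print(d, d and (np.array(d[0]["xyz"])-face)@x)
get_image("side"); d=landmark_of("side","tray_push")[:1]; print(d, d and (np.array(d[0]["xyz"])-face)@x, state()["t"])
E
```

```text
0.073 0.07299640267113551 [ 0.06680795  0.0163369  -0.77504428] [ 0.02718573 -0.00558466 -0.02754128]
0.068 0.06798943991343713 [ 0.3967178  -0.19503299  0.60477851] [0.01144265 0.02633959 0.04215515]
0.06 0.06003383795048475 [-0.16423783  0.22958997 -0.71502718] [-0.05005426  0.02191102 -0.00232932]
[{'xyz': [0.4051, -0.2747, 0.0395], 'p': 0.61}] 0.07908555526538627
[{'xyz': [0.4063, -0.2717, 0.0398], 'p': 0.66}] 0.07919379742693412 45.1333
```

The tray stays at about 79 mm with no force on the fingers, so it's latched. I'll back away, check once more and hand in.

```bash
python3 - <<'E'
from h import *
x=np.array([np.cos(-.347),np.sin(-.347),0]); face=np.array([0.3312,-0.2465,0.006])
p=face+x*.03; line_to([p[0],p[1],.022],feed=.08); line_to([p[0],p[1],.2],feed=.15); sleep(.3)
cal=calibration("wrist");c=get_image("scene")
d=landmark_of("scene","tray_push")[:1]; print(d, d and (np.array(d[0]["xyz"])-face)@x)
for n in ("narrow_grip","tape_measure","block_plane"): print(n,[np.round(e["xyz"],3).tolist() for e in landmark_of("scene",n)[:1]])
cv2.imwrite("pics/c9.png",cv2.resize(c[140:300,240:500],(780,480))[:,:,::-1]); print(state()["t"])
E
```

```text
[{'xyz': [0.3329, -0.2507, 0.0366], 'p': 0.89}] 0.0030270034339609647
narrow_grip [[0.478, -0.0, 0.011]]
tape_measure [[0.553, -0.079, 0.004]]
block_plane [[0.509, 0.23, 0.003]]
47.4
```

View pics/c9.png

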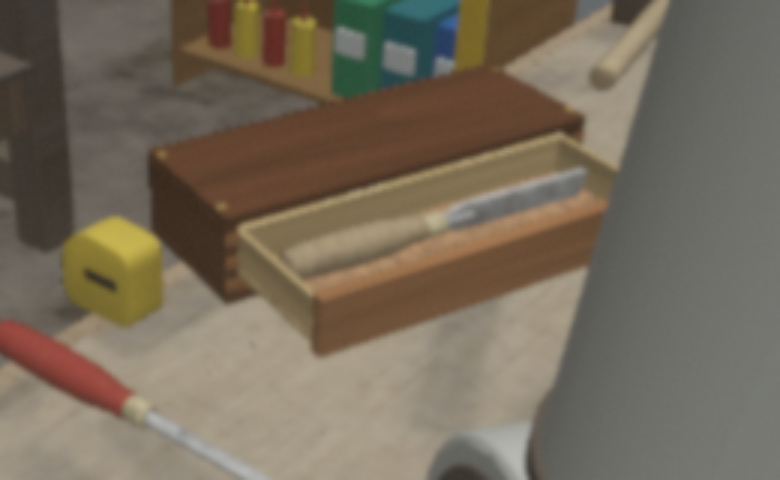

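The tray has come out again by itself with the chisel still lying well in it, so the catch hadn't really taken: the body fouled the till before the full press. I'll press again, higher on the board, stepping until a static force of at least 12 N shows.

```bash
python3 - <<'E'
from h import *
x=np.array([np.cos(-.347),np.sin(-.347),0]); face=np.array([0.3312,-0.2465,0.006])
at=lambda d,z=.018: list(face+x*(d-0.011)+[0,0,z])
D=lambda: (np.array(state()["tool_pos"])-face)@x+.011
T=lambda: round(state()["t"],2)
line_to(at(-.012),feed=.22); f0=np.array(state()["ft_force"])
F=lambda: -(np.array(state()["ft_force"])-f0)@x
print(T()); h=line_to(at(.005),feed=.025,threshold=12); print(h,F(),T())
h=line_to(at(.068),feed=.05,threshold=12); f=F(); print(h,f,D(),T())
h=line_to(at(.095),feed=.008,threshold=13-f); print(h,F(),D(),state()["ft_force"],T())
c=D()
for i in range(14):
    f=F()
    if f>=12 or T()>54: break
    c+=.0006; line_to(at(c),feed=.01)
print(i,f,c,D(),state()["ft_force"],state()["tool_rot"],T())
E
```

```text
48.38
False 2.4740533832283256 49.22
False 4.699243670206492 0.06799127948144093 50.62
True 4.140664795464647 0.07853322900697222 [-4.26632612  1.10086285  4.0028017 ] 52.36
5 13.146961077432355 0.08153322900697224 0.07956801054943771 [-13.04041901   3.3214233    5.82228075] [-3.14151664 -0.00905323  2.79381339] 53.62
```

```bash
python3 - <<'E'
from h import *
x=np.array([np.cos(-.347),np.sin(-.347),0]); face=np.array([0.3312,-0.2465,0.006])
at=lambda d,z=.018: list(face+x*(d-0.011)+[0,0,z])
F=lambda: -np.array(state()["ft_force"])@x
if F()<14.5: line_to(at(.0819),feed=.01)
print(F(),state()["t"])
line_to(at(.045),feed=.06); sleep(.4)
get_image("scene"); d=landmark_of("scene","tray_push")[:1]; v=d and (np.array(d[0]["xyz"])-face)@x
s=state(); print(v,s["ft_force"],s["t"])
if v and v>.06: print(sign_off(),state()["t"])
E
```

```text
15.020323109049952 53.875
0.07929965878855103 [-0.24347084  0.13256613  0.07199316] 55.1417
the job is handed in; nothing more can be done
the job is handed in; nothing more can be done
```

I handed the job in at about 55 s with the wide chisel lying lengthwise in the tray. The tray was about 79 mm in with no force on the fingers, after a final press of about 15 N. After my first press it had looked latched too, then slid out, and I only watched it for under a second this time, so I can't be certain the catch held; the other tools stayed where they were.

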